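# Set up the stain-filter tower on its receiving jar

## Task

Set up the filter tower for the stain on the amber receiving jar, working upwards one part at a time: first the fine-mesh sieve into the jar's collar, the coarse-mesh sieve into that (so that lumps are caught before they clog the fine mesh), then the funnel, and last the knobbed lid. Seat each part fully home and level before you fetch the next, set parts down rather than dropping them, tip none of them over, and leave the bottle, the label roll and the forceps where they are.

Things in the scene. Friction and masses are not known exactly. Their poses are not given: they have to be found in the camera images.
- receiver_jar: amber glass jar, 76 mm wide, with a white collar 61 mm wide and a small hose port (along its +x, reaching 56 mm from the axis, 38 mm up). Stands on the worktop, immovable. Origin: centre of its underside, z up. Flat rim 74 mm above the origin, round mouth 50 mm wide, 14 mm deep. The bottom of the tower.
- fine_sieve: low round steel sieve 32 mm high, dense fine mesh (1.7 mm pitch). Origin: centre of underside, z up, upright at the start. Foot z 0-12 mm, tapered 37 to 46 mm wide, slips into the 50 mm mouth below until the shoulder (z 12) rests on the rim. Frame to grip z 12-32 mm, 56 mm outside (rim 57), mouth 50 mm wide, 17 deep. About 0.09 kg. Seated: origin 62 mm above the jar's.
- coarse_sieve: round steel sieve 52 mm high, open coarse mesh (9.5 mm pitch). Origin: centre of underside, z up, upright at the start. Foot and shoulder as on the fine sieve (z 0-12 mm). Frame to grip z 12-52 mm, 56 mm outside (rim 57), mouth 50 mm wide, 17 deep. About 0.12 kg. Seated: origin 20 mm above the fine sieve's.
- funnel: tallest steel part, 74 mm high: outside as the sieves, inside a smooth cone with a 14 mm outlet, no mesh. Origin: centre of underside, z up, upright at the start. Foot and shoulder as on the fine sieve (z 0-12 mm). Frame to grip z 12-74 mm, 56 mm outside (rim 57), mouth 50 mm wide. About 0.14 kg. Seated: origin 40 mm above the coarse sieve's.
- lid: black plastic lid. Origin: centre of underside, z up, knob up at the start. Tapered foot z 0-10 mm (37 to 46 mm wide), disc 60 mm wide z 10-15 mm, 13 mm neck, round knob to grip 19.6 mm wide z 24-38 mm. About 0.06 kg. Seated: disc on the funnel's rim, origin 64 mm above the funnel's.
- stain_bottle: bystander: brown dropper bottle with a white cap, 38 mm in diameter, 85 mm high, origin at the centre of its underside. Leave it where it is.
- label_roll: bystander: white roll of labels lying flat, 60 mm in diameter, 28 mm high, origin at the centre of its underside. Leave it where it is.
- forceps: bystander: steel forceps lying flat, 17 x 110 x 6 mm, long along its y, origin at the centre of its underside. Leave it where it is.

How it is judged:
By the outcome, as a careful person would: the job done as asked, in the order asked, and still so for the second after the job is handed in, with the robot touching nothing.
It also fails if it takes over 109 s, if anything falls off the work surface, if the arm or the gripper's body presses on something with over 40 N, if the wrist force passes 120 N, or if a joint passes its speed limit or range.

## Robot

A 7-joint arm with a two-finger parallel gripper is mounted at the origin on a cart in front of the work surface, level with it; the furniture and walls round the work are solid. World frame = base frame: x ahead of the robot, y to its left, z up, the work surface at z = 0. Lengths are in m, angles in rad, forces in N, time in s.
With the tool pointing down it reaches from about 0.425 to 0.925 m from the base axis. Payload 6.8 kg.
Tool frame: the origin (TCP) lies on the front face of the gripper's body, between the roots of the fingers; the fingertips stand 73 mm ahead of it and the grasp point (between the pads) lies 54 mm ahead of it (env.nose_length is the distance from the TCP to the fingertips, in m); z points along the fingers, y is the line along which they close (so a half turn about z gives the same grasp; the last joint's range is limited). The gripper opens to 85 mm and grips with 20 to 120 N. Pads are 22 mm wide; open, the fingers measure 114 mm over their backs; the gripper's body (76 mm by 85 mm) begins 54 mm behind the grasp point. The pads swing forward as they close: fully open they stand 13 mm farther back than shut.
Start: joints at [-1.297, 0.477, 0.022, 1.555, -0.011, 1.109, -0.083], TCP at [0.251, 0.626, 0.304] pointing down, gripper open.
Joint ranges: [-2.96, 2.96], [-0.34, 2.1], [-1.41, 1.46], [0.24, 2.44], [-1.37, 4.51], [0.17, 1.92], [-2.96, 2.96]. Speed limits (rad/s): [2.39, 2.39, 3.14, 3.14, 3.14, 3.14, 3.14].

## Interface

Orientations are given as a unit quaternion [w, x, y, z].
In Python, from cell import env, kin, camera, calibration, job gives the robot as it stands. The module is installed in compiled form; this text tells all that it offers. Calls block until the motion is done:
- env.reach(position, orientation): joint-space move of the TCP to a pose.
- env.movel(position, velocity=0.15, rot=None, stop_force=None): straight line of the TCP; rot=None keeps the orientation; velocity is the mean speed in m/s. With stop_force (N) it stops when the force on the tool has changed by that much, and returns True; else False.
- env.goto_joints(angles): joint-space move.
- env.grip(opening, f_grip=None): finger opening in m; f_grip is the grip in N (None keeps the last); returns when the fingers have stopped.
- env.dwell(seconds).
- kin.inverse_kinematics(position, orientation): joint angles nearest the present ones, or None.
- env.get_state(): the state.
- camera(name): name is "scene" or "top" or "wrist"; returns (picture, depth): 480x640x3 uint8, blue, green, red; 480x640 float32, m along the optical axis (not along the pixel's ray), 0 where there is no reading.
- calibration(name): a dict with "fx", "fy", "cx", "cy" (pixels), "k1" (the pictures are not rectified: a ray, as slopes to the right and down, at radius r is drawn at 1 + k1 r^2 times it, then the intrinsics apply), "rvec" (rotation vector, rad) and "tvec" (3), from world to camera coordinates, as OpenCV has them. Camera axes: x right, y down, z forward; pixel columns grow to the right and rows downward; lengths in m; the calibration is good to about 2 mm. A picture is of the moment at which its call begins: read the wrist's pose just before it. calibration takes no time and is no camera call; for the wrist camera it gives the pose at the moment of the call.
A pose or a line that the arm cannot do raises env.PlanningError and nothing moves.
- job.job_done(): hands the job in; it is judged then, once.
The state is a dict: "time": time; "qpos": joint angles; "joint_velocities": joint speeds; "joint_torque": joint torques, N m; "tcp_pos": TCP position; "orientation": TCP orientation; "force": force on the tool from outside, world axes, zero at the start; "torque": the same for the moment, N m; "opening": finger opening in m; "gripper_force": force on a finger pad.
Only numpy, scipy, OpenCV 4.12 (cv2) and the standard library are available. Lean on these libraries where they do the work, as an engineer would, in place of code of your own. Each camera call takes 0.05 s, during which the arm holds its last target. There are 200 camera calls.

## Working session

There is one attempt and no reset: what is moved stays moved. The work goes in short steps, each a Python script; the robot and the scene stay as the last script left them, time stands still between calls to the robot, and variables do not carry over. Pictures are saved under pics/ and viewed, at most 14 in all, crops included, and the job is handed in when it is done.

```bash
mkdir -p pics
python3 - <<'E'
from cell import env, kin, camera, calibration, job
import cv2,numpy as np
for n in ("scene","top"):
    p,d=camera(n); cv2.imwrite(f"pics/{n}0.png",p); np.save(f"pics/{n}0.npy",d)
    c=calibration(n); print(n,c, -cv2.Rodrigues(np.array(c["rvec"],float))[0].T@np.array(c["tvec"]).ravel())
s=env.get_state(); print(s["time"],s["orientation"],s["tcp_pos"],s["force"])
E
```

```text
scene {'fx': 475.69551806613083, 'fy': 475.69551806613083, 'cx': 316.4061978184828, 'cy': 234.065040537992, 'k1': -0.06460426933106633, 'rvec': array([ 2.37182039, -0.6530853 ,  0.21766407]), 'tvec': array([-0.53242184,  0.05690993,  1.0419009 ])} [ 0.15261352 -0.81235682  0.83009322]
top {'fx': 602.8505681017734, 'fy': 602.8505681017734, 'cx': 325.6484378824415, 'cy': 238.92997059147632, 'k1': -0.13970280223174789, 'rvec': array([ 2.09915803, -2.1396652 ,  0.21816845]), 'tvec': array([-0.23693937,  0.48187007,  1.08944019])} [ 0.25234421 -0.23696592  1.16421154]
0.1 [-9.58597403e-05  1.89751383e-01  9.81831844e-01 -7.96108770e-04] [0.25134385 0.62602618 0.3030289 ] [0.75623213 0.50377509 0.99980739]
```

View pics/top0.png

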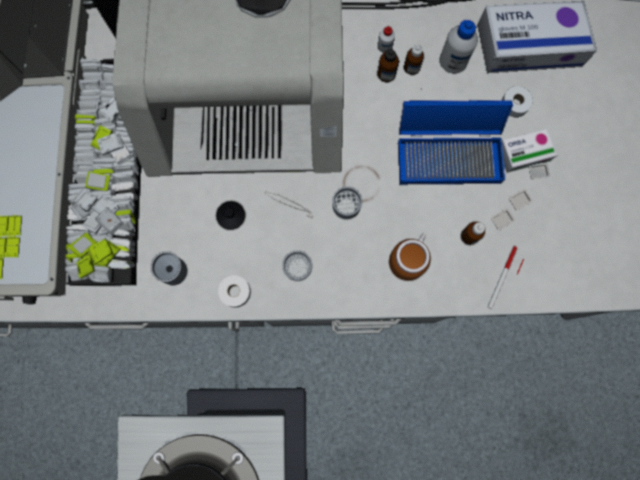

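View pics/scene0.png

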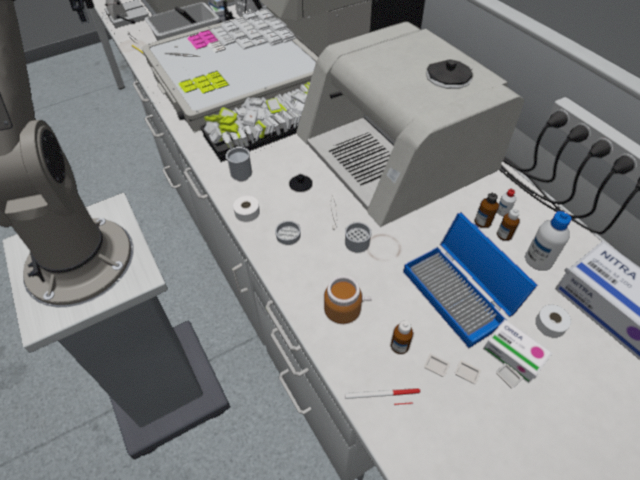

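The top view shows the funnel at (168,268), lid (230,215), label roll (233,291), fine sieve (297,265), forceps (290,203), coarse sieve (347,203), jar (410,258) and bottle (473,232). The scene view agrees. Next I'll get coarse positions from the height maps.

```bash
cat > h.py <<'E'
from cell import env, kin, camera, calibration, job
import cv2,numpy as np
def K(c): return np.array([[c["fx"],0,c["cx"]],[0,c["fy"],c["cy"]],[0,0,1.]]), np.array([c["k1"],0,0,0,0.])
def pose(c):
    R=cv2.Rodrigues(np.array(c["rvec"],float))[0]; return R,np.array(c["tvec"],float).ravel()
def slopes(c,uv):
    k,d=K(c); return cv2.undistortPoints(np.float64(uv).reshape(-1,1,2),k,d)[:,0]
def onplane(c,uv,z):
    R,t=pose(c); o=-R.T@t; r=np.c_[slopes(c,uv),np.ones(len(np.float64(uv).reshape(-1,2)))]@R
    return o+r*((z-o[2])/r[:,2])[:,None]
def cloud(c,d):
    v,u=np.mgrid[:480,:640]; s=slopes(c,np.c_[u.ravel(),v.ravel()]); R,t=pose(c)
    P=(np.c_[s,np.ones(len(s))]*d.reshape(-1,1)-t)@R; P[d.ravel()==0]=np.nan
    return P.reshape(480,640,3)
def circ(xy):
    xy=np.float64(xy)
    for _ in range(5):
        s=np.linalg.lstsq(np.c_[2*xy,np.ones(len(xy))],(xy**2).sum(1),rcond=None)[0]
        r=np.sqrt(s[2]+s[:2]@s[:2]); e=abs(np.hypot(*(xy-s[:2]).T)-r); xy=xy[e<=max(2.5*np.median(e),1e-4)]
    return s[:2],r,np.median(e),len(xy)
E
python3 - <<'E'
from h import *
d=np.load("pics/top0.npy"); c=calibration("top"); P=cloud(c,d)
for n,u,v,h in [("funnel",168,268,.074),("lid",230,215,.038),("roll",233,291,.028),("fine",297,265,.032),("coarse",347,203,.052),("jar",410,258,.074),("bottle",473,232,.085),("forceps",290,203,.006)]:
    p=P[v-26:v+27,u-28:u+28].reshape(-1,3); z=p[:,2]; print(n,onplane(c,(u,v),h)[0].round(4),"zmax",np.nanpercentile(z,[2,50,99,99.8]).round(4),end=" ")
    q=p[z>max(h-.012,.004)]; print(len(q),((q.min(0)+q.max(0))/2).round(4),np.ptp(q,axis=0).round(3))
p,_=camera("wrist"); cv2.imwrite("pics/w0.png",p); c=calibration("wrist");R,t=pose(c)
print(-R.T@t, R.round(3).tolist(), c["fx"],c["k1"])
E
```

```text
funnel [0.4229 0.0457 0.074 ] zmax [-0.004   0.0017  0.0762  0.0777] 266 [0.4268 0.0521 0.0709] [0.057 0.058 0.018]
lid [ 0.5299 -0.0628  0.038 ] zmax [-0.0044  0.001   0.0382  0.0406] 84 [ 0.5349 -0.0594  0.0348] [0.02  0.017 0.015]
roll [ 0.384  -0.0686  0.028 ] zmax [-0.004   0.0011  0.0318  0.0328] 686 [ 0.3855 -0.0689  0.026 ] [0.06  0.059 0.02 ]
fine [ 0.4311 -0.1908  0.032 ] zmax [-0.0041  0.0012  0.0345  0.0359] 212 [ 0.4323 -0.1899  0.029 ] [0.057 0.055 0.018]
coarse [ 0.5457 -0.2881  0.052 ] zmax [-0.0041  0.0013  0.0547  0.0566] 237 [ 0.5515 -0.2875  0.0487] [0.057 0.056 0.017]
jar [ 0.4335 -0.4003  0.074 ] zmax [-0.0035  0.0047  0.0767  0.0785] 457 [ 0.4382 -0.4054  0.0712] [0.059 0.061 0.018]
bottle [ 0.4779 -0.5184  0.085 ] zmax [-0.0043  0.0009  0.0822  0.086 ] 101 [ 0.4871 -0.5315  0.0809] [0.019 0.021 0.014]
forceps [ 0.5599 -0.1771  0.006 ] zmax [-0.004   0.0004  0.0072  0.0098] 212 [ 0.5608 -0.1761  0.0078] [0.109 0.11  0.008]
[0.18836335 0.65167386 0.37241883] [[0.373, 0.928, -0.0], [0.893, -0.359, 0.271], [0.251, -0.101, -0.963]] 377.81961368984236 -0.06553616349788985
```

```bash
cat >> h.py <<'E'
Q=[0,0,1,0]   # tool y = +y, camera on the base side
P0=dict(funnel=(.4268,.0521),lid=(.5349,-.0594),fine=(.4323,-.1899),coarse=(.5515,-.2875),jar=(.4382,-.4054))
H=dict(funnel=.074,lid=.038,fine=.032,coarse=.052,jar=.074)
E
python3 - <<'E'
from h import *
for n,(x,y) in P0.items():
    for z in (.32,.2,H[n]+.06): print(n,z,[None if (q:=kin.inverse_kinematics([x+dx,y,z],Q)) is None else q.round(2).tolist() for dx in (0,.068)])
P=cloud(calibration("top"),np.load("pics/top0.npy")).reshape(-1,3)
for lo,hi in((.02,.1),(.1,.2),(.2,.5)):
    m=(P[:,2]>lo)&(P[:,2]<hi)&(P[:,0]>.57)&(P[:,1]>-.35)&(P[:,1]<.25)
    print(lo,np.nanpercentile(P[m,0],[0,1,5]),np.nanpercentile(P[m,1],[1,99]))
E
```

```text
funnel 0.32 [[-0.66, 0.03, 0.4, 2.11, -0.02, 1.0, 1.33], [-0.58, 0.17, 0.4, 1.97, -0.08, 1.02, 1.42]]
funnel 0.2 [[-0.54, 0.23, 0.31, 2.23, -0.11, 0.7, 1.42], [-0.47, 0.33, 0.29, 2.09, -0.14, 0.74, 1.47]]
funnel 0.134 [[-0.44, 0.36, 0.21, 2.27, -0.14, 0.53, 1.45], [-0.39, 0.44, 0.19, 2.12, -0.14, 0.59, 1.48]]
lid 0.32 [[-0.5, 0.26, 0.6, 1.9, -0.17, 1.04, 1.74], [-0.42, 0.38, 0.55, 1.74, -0.22, 1.08, 1.77]]
lid 0.2 [[-0.37, 0.41, 0.45, 2.0, -0.25, 0.78, 1.8], [-0.3, 0.5, 0.4, 1.84, -0.25, 0.85, 1.79]]
lid 0.098 [[-0.21, 0.56, 0.26, 2.04, -0.26, 0.57, 1.8], [-0.17, 0.63, 0.23, 1.88, -0.22, 0.65, 1.76]]
fine 0.32 [[-0.62, 0.17, 1.02, 2.05, -0.17, 1.01, 2.06], [-0.46, 0.31, 0.88, 1.91, -0.27, 1.05, 2.1]]
fine 0.2 [[-0.37, 0.37, 0.8, 2.16, -0.39, 0.75, 2.26], [-0.24, 0.44, 0.62, 2.02, -0.35, 0.79, 2.15]]
fine 0.092 [[0.01, 0.51, 0.33, 2.2, -0.35, 0.48, 2.19], [0.01, 0.57, 0.3, 2.05, -0.31, 0.56, 2.1]]
coarse 0.32 [[-0.33, 0.57, 1.05, 1.72, -0.53, 1.17, 2.44], [-0.18, 0.59, 0.81, 1.55, -0.45, 1.19, 2.28]]
coarse 0.2 [[-0.12, 0.6, 0.71, 1.81, -0.49, 0.91, 2.38], [-0.04, 0.66, 0.57, 1.65, -0.41, 0.96, 2.25]]
coarse 0.11199999999999999 [[0.07, 0.66, 0.43, 1.85, -0.4, 0.72, 2.29], [0.09, 0.73, 0.37, 1.68, -0.35, 0.79, 2.19]]
jar 0.32 [[0.78, 0.34, -0.18, 1.72, 0.07, 1.08, 2.15], [-0.09, 0.61, 1.02, 1.65, -0.55, 1.2, 2.63]]
jar 0.2 [[0.11, 0.57, 0.73, 1.88, -0.49, 0.88, 2.65], [0.02, 0.69, 0.83, 1.75, -0.61, 0.98, 2.66]]
jar 0.134 [[0.24, 0.62, 0.55, 1.9, -0.47, 0.74, 2.63], [0.12, 0.73, 0.67, 1.78, -0.59, 0.84, 2.64]]
0.02 [0.57006632 0.57483234 0.59387358] [-0.27545342  0.24714256]
0.1 [0.64256973 0.64487062 0.64787735] [-0.27779247  0.16261964]
0.2 [0.67548828 0.68219556 0.69205164] [-0.27569104  0.13118256]
```

Run:
```python
from h import *
ims=[]
for n,dx in (("fine",.068),("coarse",.03),("jar",.068)):
    env.reach([P0[n][0]+dx,P0[n][1],.27],Q)
    c=calibration("wrist"); p,d=camera("wrist"); np.savez(f"pics/{n}1.npz",p=p,d=d,**c)
    R,t=pose(c); k,_=K(c); X=np.array([*P0[n],H[n]])
    uv=cv2.projectPoints(X[None],np.array(c["rvec"],float),t,*K(c))[0].ravel(); print(n,env.get_state()["time"],uv,(-R.T@t).round(4))
    u,v=np.clip(uv.astype(int),[100,100],[540,380]); ims.append(cv2.resize(p[v-100:v+100,u-100:u+100],(400,400))); print(u,v)
cv2.imwrite("pics/v1.png",cv2.resize(np.hstack(ims),(798,266)))
```

```text
fine 3.2 [314.63253078 134.47474884] [ 0.4327 -0.1894  0.3392]
314 134
coarse 3.825 [315.85724543 187.08180385] [ 0.5136 -0.2879  0.3387]
315 187
jar 4.4917 [314.68343593 135.46101708] [ 0.4377 -0.4052  0.3396]
314 135
```

View pics/v1.png

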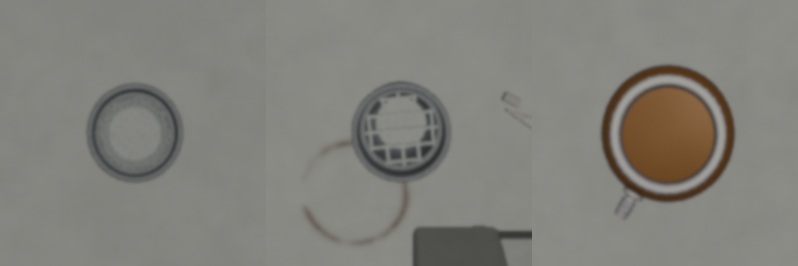

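The pictures show, in crop pixels, the fine sieve at (135,133), the coarse one at (401,131) beside a flat ring stain, and the jar at (668,133) with its port towards the lower left. Next I'll fit rim circles.

```bash
cat >> h.py <<'E'
def rims(p,c,guess,z,radii,tol=.002):
    """Fit circles to strongest radial gradient near each given radius, projected at plane z."""
    g=cv2.GaussianBlur(p,(3,3),0).astype(np.float32)
    a=np.linspace(0,2*np.pi,181)[:-1]; ctr=np.float64(guess); out=[]
    for r0 in radii:
        cc=ctr.copy()
        for w in (.006,.0025,.0025):
            rr=np.arange(r0-w,r0+w,.0002); W=np.stack([cc[0]+np.outer(np.cos(a),rr),cc[1]+np.outer(np.sin(a),rr),np.full((180,len(rr)),z)],-1)
            uv=cv2.projectPoints(W.reshape(-1,1,3),np.array(c["rvec"],float),np.array(c["tvec"],float),*K(c))[0].reshape(180,len(rr),2).astype(np.float32)
            s=cv2.remap(g,uv[...,0],uv[...,1],cv2.INTER_LINEAR)
            k=np.linalg.norm(s[:,6:]-s[:,:-6],axis=2); i=k.argmax(1)+3
            cc,r,e,n=circ(W[np.arange(180),i][:,:2])
        out.append((cc.round(4),round(r*1e3,2),round(e*1e3,2),n))
    return out
E
python3 - <<'E'
from h import *
for n,rr in (("fine",(.0285,.025)),("coarse",(.0285,.025)),("jar",(.0305,.025))):
    f=np.load(f"pics/{n}1.npz"); c={k:f[k] if f[k].ndim else float(f[k]) for k in f.files}
    print(n,rims(f["p"],c,P0[n],H[n],rr))
    P=cloud(c,f["d"]).reshape(-1,3); m=(abs(P[:,2]-H[n])<.006)&(np.hypot(*(P[:,:2]-P0[n]).T)<.04); q=P[m]
    print("  depth",np.median(q,axis=0),((q.max(0)+q.min(0))/2),np.ptp(q,axis=0))
E
```

```text
fine [(array([ 0.4329, -0.1913]), np.float64(27.19), np.float64(0.26), 133), (array([ 0.432 , -0.1895]), np.float64(23.3), np.float64(0.0), 91)]
  depth [ 0.43116089 -0.18809075  0.03097801] [ 0.43251103 -0.18962817  0.02974715] [0.05708885 0.05712366 0.00748751]
coarse [(array([ 0.5491, -0.2876]), np.float64(27.05), np.float64(0.26), 143), (array([ 0.5474, -0.2871]), np.float64(25.31), np.float64(0.19), 107)]
  depth [ 0.55234879 -0.28739968  0.05104204] [ 0.55160494 -0.28736894  0.04961557] [0.05677818 0.05669605 0.00704441]
jar [(array([ 0.4389, -0.4046]), np.float64(29.71), np.float64(0.1), 159), (array([ 0.4388, -0.4045]), np.float64(25.22), np.float64(0.1), 172)]
  depth [ 0.43718624 -0.40449313  0.07302173] [ 0.43929447 -0.40465588  0.07190903] [0.06072927 0.05958671 0.00770294]
```

```bash
cat >> h.py <<'E'
def rimdepth(name_z,guess,c=None,d=None,band=.006,rad=.036):
    if d is None: c=calibration("wrist"); _,d=camera("wrist")
    P=cloud(c,d).reshape(-1,3); q=P[(abs(P[:,2]-name_z)<band)&(np.hypot(*(P[:,:2]-np.array(guess)).T)<rad)]
    (x,y),r=cv2.minEnclosingCircle((q[:,:2]*1e3).astype(np.float32))
    return np.array([x,y])/1e3, r, ((q.max(0)+q.min(0))/2)[:2], np.ptp(q,axis=0), np.median(q[:,2])
def st(*a):
    s=env.get_state(); print(*a,"t",round(s["time"],2),"tcp",s["tcp_pos"].round(4),"F",np.round(s["force"],1),"op",round(s["opening"],4),"gf",np.round(s["gripper_force"],1))
E
python3 - <<'E'
from h import *
st()
env.grip(.057,40); st("closed57")
env.reach([.47,-.287,.13],Q)
env.movel([.47,-.287,.09],.1)
print(env.movel([.47,-.287,.055],.02,stop_force=4)); st("touch")
env.movel([.47,-.287,.13],.15)
env.grip(.085); print(env.nose_length); st()
E
```

```text
t 4.49 tcp [ 0.5068 -0.404   0.2701] F [ 0.7  0.2 -0.2] op 0.0854 gf 0.0
closed57 t 4.89 tcp [ 0.5066 -0.4049  0.2699] F [0.3 0.6 0.2] op 0.0569 gf 0.0
True
touch t 7.3 tcp [ 0.47   -0.2871  0.0683] F [-0.5  1.1  7.5] op 0.0572 gf 3.6
0.0726
t 8.27 tcp [ 0.4698 -0.287   0.1296] F [-0.5  0.2  0.5] op 0.085 gf 0.0
```

Run:
```python
from h import *
x,y=.4325,-.1896
env.reach([x,y,.16],Q)
env.movel([x,y,.0833],.08); st("down")
env.grip(.05,40); st("gripped")
env.movel([x,y,.20],.12); st("lift")
c=calibration("wrist"); p,d=camera("wrist"); cv2.imwrite("pics/held.png",p); np.savez("pics/held.npz",d=d,p=p,**c)
print(rimdepth(.2-.0833+.032,(x,y),c,d))
```

```text
down t 9.88 tcp [ 0.4327 -0.1898  0.0836] F [ 0.8 -0.7 -0.1] op 0.085 gf 0.0
gripped t 10.3 tcp [ 0.4328 -0.1896  0.084 ] F [-0.7  0.7  7.3] op 0.0538 gf 41.3
lift t 11.43 tcp [ 0.4321 -0.1893  0.1994] F [ 0.4 -0.2 -1.7] op 0.0535 gf 42.1
(array([ 0.42555719, -0.19019197]), 34.65974044799805, array([ 0.43111586, -0.19027508]), array([0.05773742, 0.06914913, 0.01199506]), np.float64(0.14640771864758917))
```

View pics/held.png

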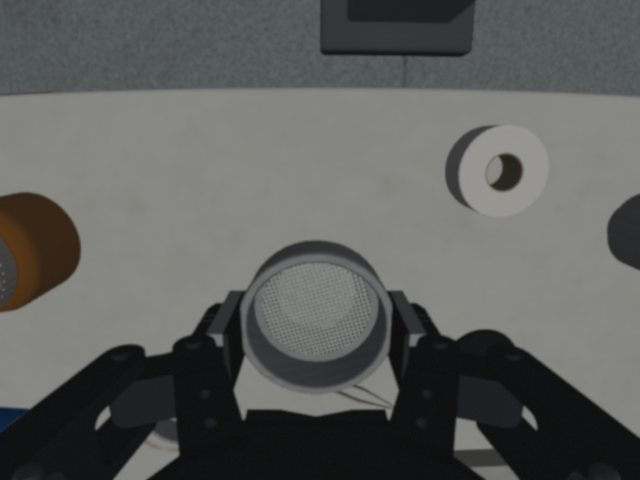

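The sieve is held level: its rim is centred near (317,318) between the pads. I'll place it, using the camera-to-tool offset seen in hand.

Run:
```python
from h import *
x,y=.4396,-.4036
env.movel([.4325,-.1896,.23],.2)
env.reach([x,y,.23],Q); env.dwell(.2)
env.movel([x,y,.165],.1); st("above")
print(env.movel([x,y,.1435],.02,stop_force=8)); st("contact")
```

```text
above t 13.64 tcp [ 0.4397 -0.404   0.1654] F [ 0.   0.1 -0.9] op 0.0538 gf 42.4
True
contact t 14.53 tcp [ 0.4395 -0.4035  0.1461] F [-1.   0.9  5.7] op 0.0535 gf 43.2
```

```bash
cat >> h.py <<'E'
JX,JY=.4388,-.4045
def check(z,tag,h=.19):
    env.reach([JX+.068,JY,z+h],Q); env.dwell(.2)
    c=calibration("wrist"); p,d=camera("wrist"); cv2.imwrite(f"pics/{tag}.png",p)
    print(tag,rimdepth(z,(JX,JY),c,d,.005)); 
    P=cloud(c,d).reshape(-1,3); q=P[(abs(P[:,2]-z)<.0035)&(np.hypot(*(P[:,:2]-[JX,JY]).T)<.03)&(np.hypot(*(P[:,:2]-[JX,JY]).T)>.024)]
    A=np.c_[q[:,:2]-[JX,JY],np.ones(len(q))]; s=np.linalg.lstsq(A,q[:,2],rcond=None)[0]; print("tilt deg",np.degrees(s[:2]).round(2),"z",s[2].round(4),"expected",z)
E
python3 - <<'E'
from h import *
x,y=.4396,-.4036
env.grip(.068); st("open")
env.movel([x,y,.22],.12); check(.094,"s1"); st()
env.reach([.5516+.03,-.2874,.27],Q); env.dwell(.15); print(rimdepth(.052,P0["coarse"]))
E
```

```text
open t 14.82 tcp [ 0.4391 -0.4029  0.1451] F [ 0.5  0.1 -0.4] op 0.068 gf 0.0
s1 (array([ 0.43882471, -0.40332837]), 28.849838256835938, array([ 0.43873534, -0.40310536]), array([0.05726516, 0.05630117, 0.00647344]), np.float64(0.0930624635849765))
tilt deg [-0.01 -0.02] z 0.0931 expected 0.094
t 16.3 tcp [ 0.5054 -0.4045  0.2829] F [-0.1  0.1 -0.6] op 0.068 gf 0.0
(array([ 0.55183649, -0.28732599]), 28.769001007080078, array([ 0.55144767, -0.28720542]), array([0.05615612, 0.05693843, 0.00739733]), np.float64(0.05097883851937524))
```

```bash
cat >> h.py <<'E'
def pick(x,y,tz,h,op=.05,f=40,pre=.085,up=.24):
    env.grip(pre); env.reach([x,y,h+.11],Q); env.movel([x,y,tz],.08); st("down")
    env.grip(op,f); st("gripped"); g=env.get_state()["tcp_pos"][2]
    env.movel([x,y,up],.15); env.dwell(.1); st("lift"); t=env.get_state()["tcp_pos"]
    print("held",[np.round(v,4) for v in rimdepth(up-g+h,(x,y),band=.004,rad=.031)],"grip z",g.round(4)); return g
E
python3 - <<'E'
from h import *
pick(.5516,-.2873,.090,.052)
E
```

```text
down t 19.01 tcp [ 0.5519 -0.2876  0.0905] F [-0.6 -0.8  0.8] op 0.0849 gf 0.0
gripped t 19.4 tcp [ 0.5519 -0.2875  0.0908] F [-1.3  0.4  5.8] op 0.0549 gf 42.3
lift t 20.65 tcp [ 0.5512 -0.287   0.2389] F [ 0.5 -0.2 -2. ] op 0.055 gf 42.4
held [array([ 0.5506, -0.2873]), np.float64(30.6446), array([ 0.5497, -0.2873]), array([0.0556, 0.0583, 0.008 ]), np.float64(0.1991)] grip z 0.0908
```

```bash
cat >> h.py <<'E'
def place(x,y,zc,hi):
    env.reach([x,y,hi],Q); env.dwell(.2); env.movel([x,y,zc+.02],.12); st("above")
    print(env.movel([x,y,zc-.003],.02,stop_force=8),"expected",zc); st("contact")
def release(x,y,up,op=.07): 
    env.grip(op); st("open"); env.movel([x,y,up],.12)
E
python3 - <<'E'
from h import *
place(.4397,-.4035,.1728,.24)
E
```

```text
above t 22.13 tcp [ 0.4398 -0.4036  0.1929] F [ 0.6 -0.2 -1. ] op 0.0547 gf 42.5
True expected 0.1728
contact t 23.07 tcp [ 0.4397 -0.4035  0.1727] F [-1.   0.6  6.1] op 0.0545 gf 43.0
```

Run:
```python
from h import *
release(.4397,-.4035,.25); check(.134,"s2"); st()
env.reach([.4268+.068,.0521,.29],Q); env.dwell(.2); c=calibration("wrist"); p,d=camera("wrist")
r=rimdepth(.074,P0["funnel"],c,d); print([np.round(v,4) for v in r]); cv2.imwrite("pics/f1.png",p)
```

```text
open t 23.37 tcp [ 0.4393 -0.4028  0.1718] F [-0.4 -0.1 -0.4] op 0.07 gf 0.0
s2 (array([ 0.4395285 , -0.40311508]), 28.95342445373535, array([ 0.43950634, -0.40305363]), array([0.05738129, 0.05630383, 0.0064311 ]), np.float64(0.1330946291563943))
tilt deg [ 0.04 -0.07] z 0.1331 expected 0.134
t 24.9 tcp [ 0.5055 -0.4045  0.3228] F [-0.4  0.1  0.8] op 0.0703 gf 0.0
[array([0.4272, 0.0518]), np.float64(28.8494), array([0.4273, 0.052 ]), array([0.0567, 0.057 , 0.008 ]), np.float64(0.073)]
```

```bash
python3 -c "
import cv2,numpy as np
cv2.imwrite('pics/c1.png',np.hstack([cv2.resize(cv2.imread(f'pics/{n}.png'),(400,300)) for n in ('s2','f1')]))"
```

```text
(no output)
```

View pics/c1.png

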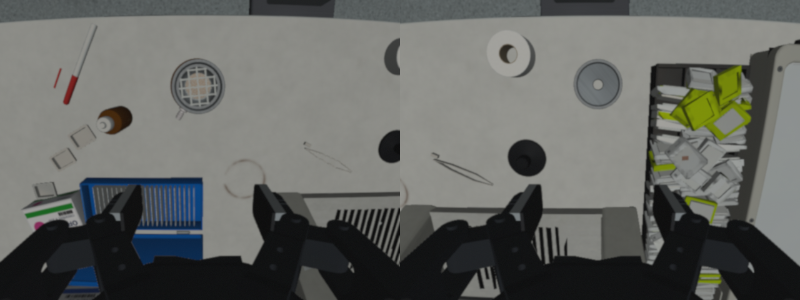

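The coarse sieve is seated, with its mesh visible at (197,85). The funnel stands at (598,84), about 33 mm clear of the slide bin, so I'll approach it with the gripper less open and grip it high.

Run:
```python
from h import *
pick(.4272,.0519,.110,.074,pre=.072,up=.30)
```

```text
down t 28.68 tcp [0.4275 0.0519 0.1103] F [0.7 0.4 0.1] op 0.0723 gf 0.0
gripped t 28.98 tcp [0.4276 0.052  0.1107] F [-0.9 -0.7  6.7] op 0.0562 gf 40.8
lift t 30.49 tcp [0.4268 0.0517 0.2994] F [-0.1  0.5 -1.7] op 0.0556 gf 42.6
held [array([0.4268, 0.0519]), np.float64(30.8725), array([0.4249, 0.0517]), array([0.0553, 0.0603, 0.008 ]), np.float64(0.2616)] grip z 0.1107
```

Run:
```python
from h import *
place(.4397,-.4033,.2327,.30)
```

```text
above t 32.95 tcp [ 0.4397 -0.4035  0.2529] F [-0.3 -0.1 -0.9] op 0.0558 gf 42.7
True expected 0.2327
contact t 33.88 tcp [ 0.4396 -0.4033  0.2328] F [-0.3  0.5  5.9] op 0.0554 gf 43.1
```

Run:
```python
from h import *
release(.4397,-.4033,.31); check(.196,"s3",.17); st()
env.reach([.5349+.03,-.0594,.27],Q); env.dwell(.2); c=calibration("wrist"); p,d=camera("wrist"); cv2.imwrite("pics/l1.png",p)
print([np.round(v,4) for v in rimdepth(.034,P0["lid"],c,d,band=.008,rad=.02)])
print([np.round(v,4) for v in rimdepth(.0145,P0["lid"],c,d,band=.003,rad=.036)])
import cv2
cv2.imwrite('pics/c2.png',np.hstack([cv2.resize(cv2.imread(f'pics/{n}.png'),(400,300)) for n in ('s3','l1')]))
```

```text
open t 34.17 tcp [ 0.4394 -0.4026  0.2317] F [-0.4  0.5 -0.2] op 0.0702 gf 0.0
s3 (array([ 0.43936179, -0.40329913]), 28.90885353088379, array([ 0.43939658, -0.40304735]), array([0.05735771, 0.05634019, 0.00630814]), np.float64(0.19508052334309894))
tilt deg [0.02 0.03] z 0.1951 expected 0.196
t 35.66 tcp [ 0.5056 -0.4046  0.3652] F [-0.4  0.9 -0.4] op 0.0701 gf 0.0
[array([ 0.5373, -0.0586]), np.float64(9.8161), array([ 0.5371, -0.0583]), array([0.019 , 0.0186, 0.0134]), np.float64(0.0372)]
[array([ 0.5373, -0.0586]), np.float64(30.0268), array([ 0.537 , -0.0586]), array([0.0587, 0.0589, 0.0054]), np.float64(0.0148)]
```

View pics/c2.png

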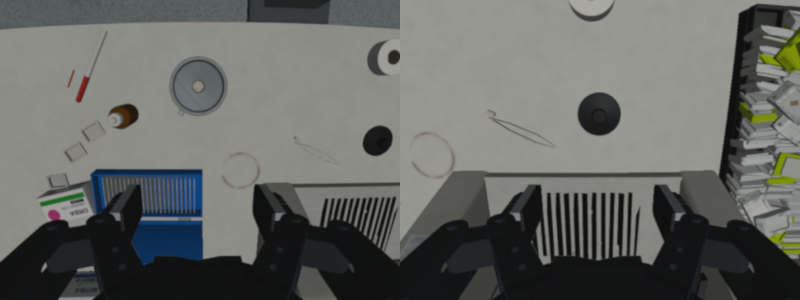

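Run:
```python
from h import *
pick(.5372,-.0586,.0905,.038,op=.012,f=40,pre=.05,up=.33)
c=calibration("wrist"); p,d=camera("wrist"); cv2.imwrite("pics/l2.png",p)
P=cloud(c,d).reshape(-1,3); t=env.get_state()["tcp_pos"]
q=P[(np.hypot(*(P[:,:2]-t[:2]).T)<.034)&(abs(P[:,2]-.255)<.008)]
print(len(q),((q.max(0)+q.min(0))/2-t).round(4),np.ptp(q,axis=0).round(4))
```

```text
down t 39.03 tcp [ 0.5374 -0.0588  0.0907] F [ 0.1 -0.   0.3] op 0.05 gf 0.0
gripped t 39.42 tcp [ 0.5375 -0.0587  0.091 ] F [-1.3  0.2  5.6] op 0.0178 gf 39.0
lift t 41.27 tcp [ 0.5369 -0.0586  0.3295] F [ 0.1 -0.1  1.2] op 0.0181 gf 39.0
held [array([ 0.5306, -0.0584]), np.float64(22.41), array([ 0.5372, -0.0584]), array([0.0229, 0.0448, 0.008 ]), np.float64(0.2756)] grip z 0.091
8140 [-0.0006  0.0001 -0.0743] [0.0605 0.0597 0.0153]
```

View pics/l2.png

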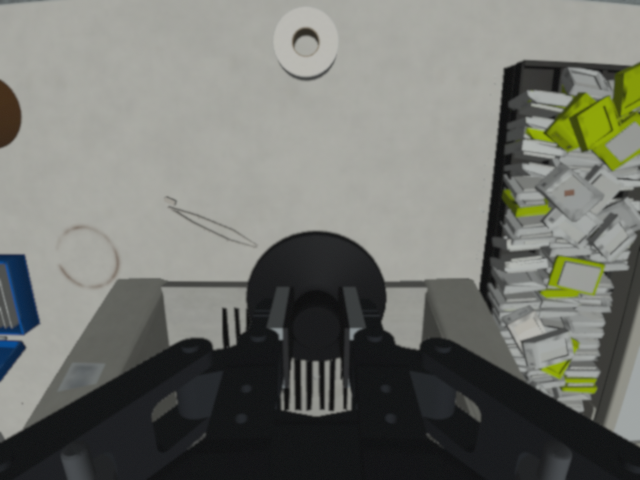

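The lid is held centred: the disc is at about (316,300), and the measured offset is −0.6/0.1 mm. Next I'll place it.

Run:
```python
from h import *
c=calibration("wrist"); p,d=camera("wrist"); P=cloud(c,d).reshape(-1,3); t=env.get_state()["tcp_pos"]
q=P[(np.hypot(*(P[:,:2]-t[:2]).T)<.029)&(np.hypot(*(P[:,:2]-t[:2]).T)>.014)&(abs(P[:,2]-(t[2]-.076))<.004)]
s=np.linalg.lstsq(np.c_[q[:,:2]-t[:2],np.ones(len(q))],q[:,2],rcond=None)[0]; print("tilt",np.degrees(s[:2]).round(2),len(q))
place(.4398,-.4033,.277,.33)
```

```text
tilt [-0.2   0.03] 6079
above t 43.39 tcp [ 0.4398 -0.4031  0.2967] F [-0.   0.1 -0. ] op 0.0182 gf 39.0
True expected 0.277
contact t 44.33 tcp [ 0.4399 -0.4035  0.277 ] F [-0.8  1.3  5.2] op 0.0179 gf 39.4
```

Run:
```python
from h import *
release(.4398,-.4033,.36,.04)
env.reach([JX+.068,JY,.38],Q); env.dwell(.3); c=calibration("wrist"); p,d=camera("wrist"); P=cloud(c,d).reshape(-1,3)
r=np.hypot(*(P[:,:2]-[JX,JY]).T); q=P[(r<.029)&(r>.013)&(abs(P[:,2]-.201)<.005)]
s=np.linalg.lstsq(np.c_[q[:,:2]-[JX,JY],np.ones(len(q))],q[:,2],rcond=None)[0]; print("tilt",np.degrees(s[:2]).round(2),"z",s[2],"expected .201",len(q))
env.reach([.5,-.05,.4],Q); st()
p,d=camera("scene"); cv2.imwrite("pics/end.png",cv2.resize(p[130:430,200:500],(600,600)))
```

```text
open t 44.67 tcp [ 0.4396 -0.4028  0.2761] F [ 0.6 -1.  -1. ] op 0.0401 gf 0.0
tilt [0.21 0.3 ] z 0.2008041041557737 expected .201 5210
t 47.58 tcp [ 0.5001 -0.051   0.4003] F [0.5 0.  0.4] op 0.0402 gf 0.0
```

View pics/end.png

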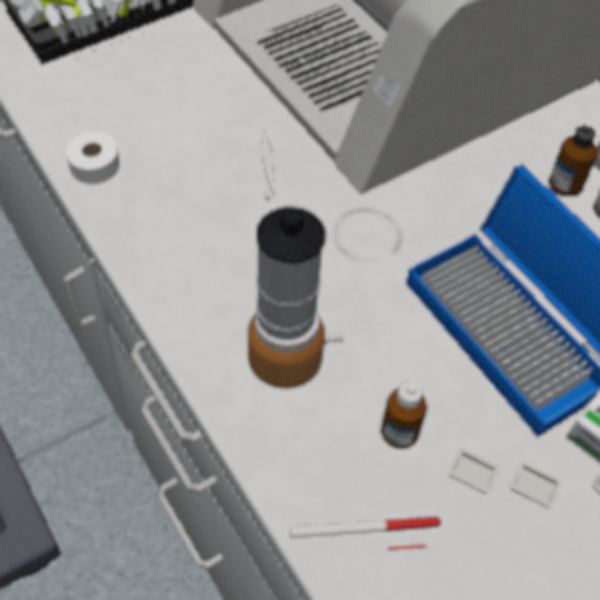

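The tower stands complete and straight at (287,300) with the lid on, and the bottle, label roll and forceps are where they were.

```bash
python3 -c "
from cell import job
print(job.job_done())"
```

```text
the job is handed in; nothing more can be done
None
```

The filter tower is built on the jar in the order asked (fine sieve, coarse sieve, funnel, lid), each part measured seated at its expected height and level to within about 0.4°, the three bystanders never touched, and the job handed in at about 48 s.

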